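Pack out a heatsink against its transistor bracket and hold it tight

TASK

In the open power supply, fill the gap between the black heatsink and the aluminium transistor bracket with spacer plates, stood upright on the tray floor face to face and centred on the bracket, adding plates until the heatsink, pushed towards the bracket, bears hard on them before its slotted feet stop it. Finish with the gripper holding the heatsink pressed against the stack with firm thumb pressure, about 15 N, and do not let go: the program ends while holding, so that a colleague can do up the screws. Keep unused plates well away from the gap, and leave everything else on the bench where it stands.

Things in the scene. Friction and masses are not known exactly. Their poses are not given: they have to be found in the camera images.
- tray: Chassis tray of an open bench power supply, fixed. x runs from the heatsink towards the transistor bracket (the way the heatsink is pushed), z up. Flat floor 10 mm above its origin, 13 mm above the bench. It reaches 110 mm behind the origin, 206 ahead, 105 to each side; lips 12 mm high over the floor, and at the far end a front panel 64 mm over the floor
- board: Circuit board with upright aluminium transistor bracket, fixed in the tray. Origin: bottom middle of the bracket's flat near face, on the tray floor; x away from the heatsink (tray x). Face 48 mm wide, 46 high; bracket and transistors are 11 mm deep (screw heads 13). The board, 150 mm wide, begins 20 mm behind the face; its parts reach 35 mm over the floor
- heatsink: Black finned heatsink. Origin: bottom middle of its flat face, on the tray floor; x towards the bracket. 48 mm wide, 38 deep (x -38 to 0), 58 high; low feet (6 mm with screws) stick out 21 mm each side, x -38 to -8. Slides along x only, 1 N friction, stays put; origin from 45 (rearmost) to 25 mm behind the tray's; starts within 4 mm of rearmost, gap to the bracket 24 to 42 mm
- spacer0: Loose aluminium spacer plate, one of four alike, 40 g: 8 mm thick (x), 62 mm long (y), 30 mm high (z), standing on its long edge on the 3 mm mat. Origin: middle of its underside
- spacer1: Loose aluminium spacer plate, one of four alike, 40 g: 8 mm thick (x), 62 mm long (y), 30 mm high (z), standing on its long edge on the 3 mm mat. Origin: middle of its underside
- spacer2: Loose aluminium spacer plate, one of four alike, 40 g: 8 mm thick (x), 62 mm long (y), 30 mm high (z), standing on its long edge on the 3 mm mat. Origin: middle of its underside
- spacer3: Loose aluminium spacer plate, one of four alike, 40 g: 8 mm thick (x), 62 mm long (y), 30 mm high (z), standing on its long edge on the 3 mm mat. Origin: middle of its underside
- spool: Bystander to be left alone: solder reel, upright, 54 mm diameter, 48 mm tall. Origin: at its underside
- flux: Bystander to be left alone: flux jar, 42 mm diameter, 40 mm tall. Origin: at its underside
- alcohol: Bystander to be left alone: bottle, 44 mm diameter, 100 mm tall. Origin: at its underside
- driver: Bystander to be left alone: screwdriver lying on the mat, 160 mm long. Origin: at its underside
- organiser: Bystander to be left alone: open clear parts box, 90 x 130 x 35 mm. Origin: at its underside
- brush: Bystander to be left alone: brush lying on the mat, 150 mm long. Origin: at its underside
- cutters: Bystander to be left alone: side cutters lying on the mat, about 125 mm long. Origin: at its underside
Mind the look-alikes: they are no part of the job. What is shaped like the spacer2 but orange is not meant.

How it is judged (in metres and radians):
At the end, for the whole second after the job is handed in: Fingers push the still heatsink (over 4 N); spacers bear on bracket (5-40 N) and heatsink (over 5 N), upright and square within 8 deg, on the floor, centred within 12 mm; unused ones 90 mm from the bracket; bystanders moved under 25 mm ((contact force between board and spacer0 above 5 N or contact force between board and spacer1 above 5 N or contact force between board and spacer2 above 5 N or contact force between board and spacer3 above 5 N) and (contact force between heatsink and spacer0 above 5 N or contact force between heatsink and spacer1 above 5 N or contact force between heatsink and spacer2 above 5 N or contact force between heatsink and spacer3 above 5 N) and contact force between board and spacer0 below 40 N and contact force between board and spacer1 below 40 N and contact force between board and spacer2 below 40 N and contact force between board and spacer3 below 40 N and contact force between the fingers and heatsink above 4 N and linear speed of heatsink below 0.005 m/s and ((angle between the x axis of spacer0 and the x axis of board, either way round below 0.14 rad and angle between spacer0's own z axis and vertical below 0.14 rad and y of spacer0 in the frame of board between -0.012 and 0.012 m and z of spacer0 in the frame of board below 0.004 m and x of spacer0 in the frame of board below 0 m and x of spacer0 in the frame of heatsink above 0 m) or horizontal distance between spacer0 and board above 0.09 m) and ((angle between the x axis of spacer1 and the x axis of board, either way round below 0.14 rad and angle between spacer1's own z axis and vertical below 0.14 rad and y of spacer1 in the frame of board between -0.012 and 0.012 m and z of spacer1 in the frame of board below 0.004 m and x of spacer1 in the frame of board below 0 m and x of spacer1 in the frame of heatsink above 0 m) or horizontal distance between spacer1 and board above 0.09 m) and ((angle between the x axis of spacer2 and the x axis of board, either way round below 0.14 rad and angle between spacer2's own z axis and vertical below 0.14 rad and y of spacer2 in the frame of board between -0.012 and 0.012 m and z of spacer2 in the frame of board below 0.004 m and x of spacer2 in the frame of board below 0 m and x of spacer2 in the frame of heatsink above 0 m) or horizontal distance between spacer2 and board above 0.09 m) and ((angle between the x axis of spacer3 and the x axis of board, either way round below 0.14 rad and angle between spacer3's own z axis and vertical below 0.14 rad and y of spacer3 in the frame of board between -0.012 and 0.012 m and z of spacer3 in the frame of board below 0.004 m and x of spacer3 in the frame of board below 0 m and x of spacer3 in the frame of heatsink above 0 m) or horizontal distance between spacer3 and board above 0.09 m) and distance of each of spool, flux, alcohol, driver, organiser, brush, cutters from where it was at the start of the episode below 0.025 m); the arm keeps its last pose, push and grip.
It fails at once if a bystander was knocked away or over (distance of any of spool, flux, alcohol, driver, organiser, brush, cutters from where it was at the start of the episode above 0.04 m).
It fails at once if the bracket was pushed with more than 80 N (contact force between board and anything else above 80 N).
It also fails if it takes over 72 s, if anything falls off the work surface, if the arm or the gripper's body presses on something with over 40 N, if the wrist force passes 120 N, or if a joint passes its speed limit or range.

ROBOT

A 7-joint arm with a two-finger parallel gripper is mounted at the origin on the work surface. World frame = base frame: x ahead of the robot, y to its left, z up, the work surface at z = 0. Lengths are in m, angles in degrees, forces in N, time in s.
With the tool pointing down it reaches from about 0.425 to 0.875 m from the base axis. Payload 4.7 kg.
Tool frame: the origin (TCP) lies at the very end of the fingers, on their centre line; the grasp point (between the pads) lies env.grip_point_offset behind it (env.grip_point_offset is the distance from the TCP to the grasp point, in m); z points along the fingers, y is the direction in which the jaws open and shut (so a half turn about z gives the same grasp; the last joint's range is limited). The gripper opens to 87 mm and grips with 3 to 60 N. Pads are 19 mm wide; open, the fingers measure 117 mm over their backs; the gripper's body (75 mm by 190 mm) begins 51 mm behind the grasp point.
Start: joints at [-63.593, 18.392, -4.016, 83.108, 1.295, 78.541, -3.26], TCP at [0.281, 0.586, 0.184] pointing down, gripper open.
Joint ranges: [-163.93, 163.93], [-17.29, 119.83], [-79.2, 71.16], [3.27, 140.29], [-89.18, 269.18], [5.43, 117.66], [-154.24, 154.24]. Speed limits (degrees/s): [147.25, 147.25, 180, 180, 180, 180, 180].

INTERFACE

Orientations are given as [roll, pitch, yaw] about the fixed x, y, z axes, in that order (R = Rz(yaw) Ry(pitch) Rx(roll)).
In Python, from cell import env gives the robot as it stands.
- The arm moves only by the tool send_rows, never from a script. Its argument "plan" is a list of rows, each a list of 7 numbers: the finger opening in mm, from 0 to 87, then the shift along the tool's x, y, z in mm, then the turn, a rotation vector about the tool's x, y, z in rad. A call has 1 to 12 rows; each row shifts and turns the commanded pose from where the row before left it, along the tool's axes as they then stand; what a row does not reach is not made up. A row lasts 1/10 s, in which the tool goes at most 50 mm and 8.59 degrees, less where a joint would pass 70% of its speed; a pose out of reach is approached as far as the arm can. A call is refused whole if a number of a shift passes 50 or a number of a turn 0.15, either way. A call with a gripper value outside its range is refused whole. The fingers move at their own pace and stop on an object; "grip_force" is the grip in N (left out, the last holds). Time passes only in rows, so rows that do not move let the fingers close. It gives the time, the measured TCP pose, the force and the opening at its end, in the units of the state.
- env.get_obs(): the state, without advancing time (a new reading comes with each control period).
- env.read_camera(name): name is "scene" or "top" or "wrist"; returns the picture (420x560x3 uint8, red, green, blue); there is no depth.
- env.get_calibration(name): a dict with "fx", "fy", "cx", "cy" (pixels), "extrinsics" (4x4, takes a point from camera to world coordinates). Camera axes: x right, y down, z forward; pixel columns grow to the right and rows downward; lengths in m; the calibration is good to about 2 mm. A picture is of the moment at which its call begins: read the wrist's pose just before it. get_calibration takes no time and is no camera call; for the wrist camera it gives the pose at the moment of the call.
- env.sign_off(): hands the job in, once; it reports no verdict.
Trained networks look in the newest picture that a camera, given by its name, has taken for a name from the list of things; names that differ only in an ending like _2 or _b are one class to them, and where a whole thing is asked for, a point or a joint stands for the part that bears it (a point fixed in the world has none). Each returns a list of dicts, best first, with "confidence" (0 to 1); they miss things now and then, are a little off and sometimes report something else, mostly with a low value. They report only what shows in the picture. A call takes as long as a camera call. They do not tell look-alikes from the thing itself.
- env.regions_of(camera, query): "region" (420x560 bool, what is visible of it) and "rect" ([left, top, right, bottom] in pixels, round what is visible of it).
The state is a dict: "time_s": time; "qpos": joint angles; "joint_velocities": joint speeds; "effort": joint torques, N m; "tool_pos": TCP position; "tool_rot": TCP orientation; "force": force on the tool from outside, world axes, zero at the start; "wrist_torque": the same for the moment, N m; "grip_width": finger opening in m.
Only numpy, scipy, OpenCV 4.12 (cv2) and the standard library are available. Lean on these libraries where they do the work, as an engineer would, in place of code of your own. Each camera call takes 0.05 s, during which the arm holds its last target. There are 200 camera calls.

## Working session

There is one attempt and no reset: what is moved stays moved. The work goes in short steps, Python scripts to look and compute and a tool call to move; the robot and the scene stay as the last step left them, time stands still between calls to the robot, and variables do not carry over. Pictures are saved under pics/ and viewed, about 8 in all and at most 12, crops included, and the job is handed in when it is done.

Besides the shell and the picture viewer there is one more tool, called after "Call:" in YAML: its name, and indented under it one key for each argument. send_rows: Moves the arm, as the interface text tells. Its arguments: {"type":"object","properties":{"plan":{"type":"array"},"grip_force":{"type":"number"}},"required":["plan"]}

```bash
ls; mkdir -p pics; python3 - <<'E'
from cell import env
import cv2,numpy as np
o=env.get_obs(); print({k:np.round(v,3) for k,v in o.items()}, env.grip_point_offset)
for c in ["scene","top"]:
    im=env.read_camera(c); cv2.imwrite(f"pics/{c}0.png",im[:,:,::-1])
    k=env.get_calibration(c); print(c,{a:np.round(b,4).tolist() for a,b in k.items()})
    for q in ["spacer0","heatsink","board","tray"]:
        for r in env.regions_of(c,q): print(c,q,round(r["confidence"],2),r["rect"],r["region"].sum())
E
```

```text
pics
{'time_s': np.float64(0.0), 'qpos': array([-63.592,  18.439,  -4.016,  83.176,   1.295,  78.54 ,  -3.261]), 'joint_velocities': array([ 0.043,  0.014, -0.022,  0.126,  0.013, -0.147, -0.077]), 'effort': array([-0.0000e+00, -4.9127e+01, -4.0500e-01, -3.1253e+01, -6.4000e-02,
        4.4000e-02,  0.0000e+00]), 'tool_pos': array([0.281, 0.586, 0.183]), 'tool_rot': array([-1.79890e+02,  6.00000e-03,  1.54401e+02]), 'force': array([-0.507, -0.039, -0.074]), 'wrist_torque': array([-0.097,  0.02 , -0.015]), 'grip_width': np.float64(0.087)} 0.0187
scene {'fx': 420.9463, 'fy': 420.9463, 'cx': 278.794, 'cy': 217.4323, 'extrinsics': [[-0.3594, 0.636, -0.6829, 1.2288], [0.933, 0.2591, -0.2497, 0.3314], [0.0181, -0.7269, -0.6865, 0.7136], [0.0, 0.0, 0.0, 1.0]]}
scene spacer0 0.83 [205.9, 169.9, 229.0, 178.4] 242
scene spacer0 0.49 [188.6, 191.4, 208.5, 205.8] 232
scene spacer0 0.45 [175.4, 206.4, 193.5, 224.8] 162
scene spacer0 0.44 [233.9, 204.8, 238.6, 232.3] 102
scene heatsink 0.7 [308.4, 198.8, 343.1, 229.4] 615
scene board 0.76 [275.0, 221.4, 345.1, 270.3] 1816
scene tray 0.93 [232.8, 197.3, 373.3, 326.6] 9227
top {'fx': 388.227, 'fy': 388.227, 'cx': 280.3275, 'cy': 214.7173, 'extrinsics': [[0.0174, -0.9934, 0.1134, 0.4495], [-0.9995, -0.0143, 0.0287, 0.0547], [-0.0269, -0.1138, -0.9931, 0.9604], [0.0, 0.0, 0.0, 1.0]]}
top spacer0 0.63 [419.7, 265.6, 446.5, 271.7] 92
top spacer0 0.6 [359.8, 255.7, 384.9, 270.3] 142
top spacer0 0.59 [358.1, 187.2, 381.6, 198.6] 120
top heatsink 0.72 [220.7, 228.2, 256.5, 245.3] 554
top heatsink 0.32 [385.4, 266.8, 406.5, 334.0] 776
top board 0.74 [211.4, 179.8, 274.9, 216.2] 1794
top tray 0.94 [195.0, 119.3, 286.2, 259.4] 9758
```

View pics/top0.png

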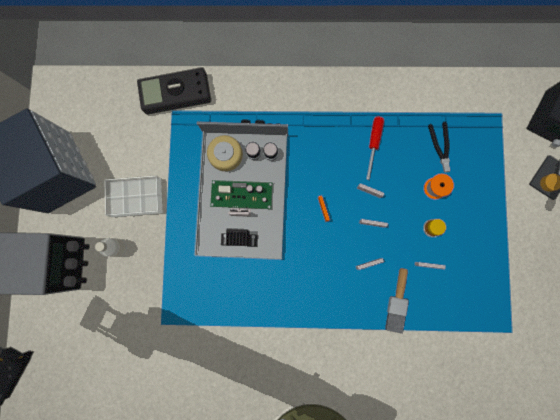

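View pics/scene0.png

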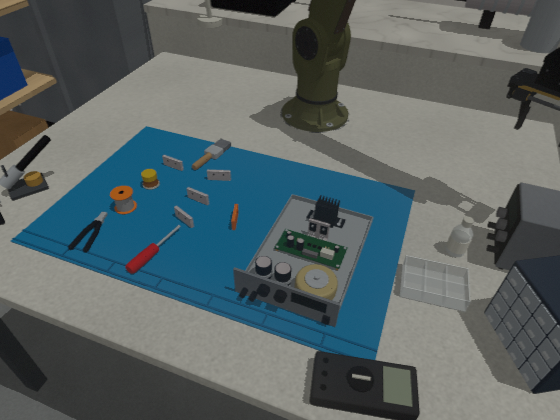

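The top view shows the tray at (240,190) with the bracket at (240,212) and the heatsink at (239,238). Four bare plates lie at (371,190), (374,223), (370,264) and (431,265). The orange look-alike is at (324,208).

```bash
cat > h.py <<'E'
from cell import env
import cv2,numpy as np
from scipy.spatial.transform import Rotation as R
def ray(cal,uv,z):
    T=cal["extrinsics"]; d=T[:3,:3]@[(uv[0]-cal["cx"])/cal["fx"],(uv[1]-cal["cy"])/cal["fy"],1]
    return T[:3,3]+d*(z-T[2,3])/d[2]
def proj(cal,P):
    p=np.linalg.inv(cal["extrinsics"])@np.r_[P,1]; return np.array([cal["fx"]*p[0]/p[2]+cal["cx"],cal["fy"]*p[1]/p[2]+cal["cy"]])
def pose():
    o=env.get_obs(); return o["tool_pos"],R.from_euler("xyz",o["tool_rot"],degrees=True),o
def go(target,yaw,cur=None):
    """tool shift (mm, tool axes now) and turn about tool z (rad) to a tool-down pose, plus tilt fix"""
    p,r,o=pose(); t=R.from_euler("xyz",[180,0,yaw],degrees=True)
    rv=(r.inv()*t).as_rotvec(); s=r.inv().apply(np.array(target)-p)*1000
    print("shift",np.round(s,1),"turn",np.round(rv,3),"rot",np.round(o["tool_rot"],2),"t",round(o["time_s"],2))
E
python3 - <<'E'
from h import *
im=cv2.imread("pics/top0.png"); c=env.get_calibration("top")
for (u,v) in [(371,190),(374,223),(370,264),(431,265),(239,238)]:
    w=22
    a=im[v-w//2-3:v+w//2+3,u-w:u+w].astype(int)
    m=(a[:,:,2]>110)&(abs(a[:,:,2]-a[:,:,0])<70)
    ys,xs=np.nonzero(m); 
    if len(xs)<5: continue
    pts=np.c_[xs+u-w,ys+v-w//2-3]
    W=np.array([ray(c,p,.033)[:2] for p in pts]); C=W.mean(0); U,S,V=np.linalg.svd(W-C)
    q=(W-C)@V[0]; print((u,v),len(xs),np.round(C,3),"len",round(np.ptp(q),3),"ang",round(np.degrees(np.arctan2(V[0][1],V[0][0])),1))
for n,uv,z in [("lipTL",(202,124),.077),("lipTR",(288,124),.077),("BL",(196,257),.025),("BR",(283,259),.025),("hs",(239,230),.071),("bracket",(240,212),.059)]:
    print(n,np.round(ray(c,uv,z),3))
E
```

```text
(371, 190) 110 [ 0.622 -0.135] len 0.062 ang 62.0
(374, 223) 107 [ 0.54  -0.142] len 0.062 ang -98.1
(370, 264) 98 [ 0.443 -0.132] len 0.063 ang -71.6
(431, 265) 93 [ 0.442 -0.275] len 0.061 ang -96.0
(239, 238) 649 [0.499 0.183] len 0.104 ang -87.7
lipTL [0.764 0.269 0.077]
lipTR [0.765 0.066 0.077]
BL [0.451 0.283 0.025]
BR [0.45  0.073 0.025]
hs [0.514 0.175 0.071]
bracket [0.557 0.175 0.059]
```

```bash
python3 - <<'E'
from h import *
go([.53,.175,.27],180)
E
```

```text
shift [-402.3 -263.2  -85.6] turn [ 0.     0.    -0.447] rot [180.    0.  154.4] t 0.5
```

Call:
send_rows:
  plan:
    - [87,-20,-13,-20,0,0,0]
    - [87,-38,-25,-20,0,0,0]
    - [87,-38,-25,-20,0,0,0]
    - [87,-38,-25,-10,0,0,0]
    - [87,-38,-25,-8,0,0,0]
    - [87,-38,-25,-8,0,0,0]
    - [87,-38,-25,0,0,0,0]
    - [87,-38,-25,0,0,0,0]
    - [87,-38,-25,0,0,0,0]
    - [87,-38,-25,0,0,0,0]
    - [87,-38,-25,0,0,0,0]
    - [87,-2,0,0,0,0,-0.147]

```text
time_s: 1.7
tool_pos: [0.5331, 0.1669, 0.2708]
tool_rot: [-179.9, 0.2, 162.3]
force: [-0.3, -0.2, 0.4]
grip_width: 0.0868
```

Call:
send_rows:
  plan:
    - [87,0,0,0,0,0,-0.15]
    - [87,0,0,0,0,0,-0.15]
    - [87,0,0,0,0,0,0]
    - [87,0,0,0,0,0,0]

```text
time_s: 2.1
tool_pos: [0.5297, 0.1754, 0.2705]
tool_rot: [180.0, 0.0, 179.8]
force: [0.4, -0.4, 0.6]
grip_width: 0.087
```

```bash
python3 - <<'E'
from h import *
go([.53,.175,.27],180)
im=env.read_camera("wrist"); cv2.imwrite("pics/w1.png",im[:,:,::-1]); c=env.get_calibration("wrist"); np.save("w1.npy",c,allow_pickle=True)
print(np.round(c["extrinsics"],3),c["fx"])
for q in ["heatsink","board"]:
  for r in env.regions_of("wrist",q): print(q,round(r["confidence"],2),r["rect"])
E
```

```text
shift [-0.3 -0.4  0.5] turn [ 0.     0.    -0.003] rot [1.7999e+02 1.0000e-02 1.7981e+02] t 2.1
[[ 0.003  0.953  0.303  0.446]
 [ 1.    -0.002 -0.002  0.177]
 [-0.001  0.303 -0.953  0.471]
 [ 0.     0.     0.     1.   ]] 292.74475497062167
heatsink 0.58 [252.3, 141.1, 315.1, 176.2]
heatsink 0.49 [42.8, 106.9, 91.8, 127.1]
board 0.86 [235.5, 190.3, 327.0, 243.3]
```

View pics/w1.png

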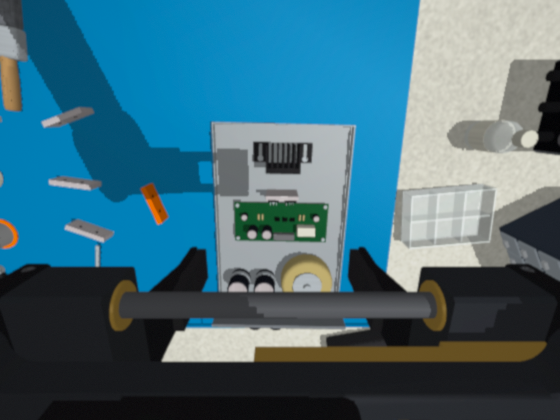

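The wrist view shows the tray from (213,123) to (355,325). The heatsink is at (283,155), the bracket's top edge at (280,195), and the four plates and orange piece are on the left. I'll enlarge the gap area.

```bash
python3 - <<'E'
from h import *
im=cv2.imread("pics/w1.png")[115:250,200:365]; cv2.imwrite("pics/w1c.png",cv2.resize(im,None,fx=4.4,fy=4.4,interpolation=cv2.INTER_CUBIC))
E
```

```text
(no output)
```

View pics/w1c.png

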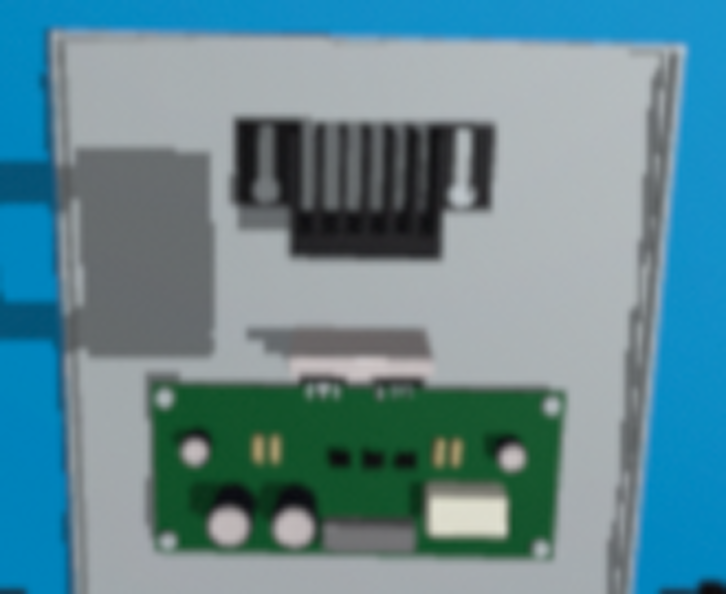

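```bash
python3 - <<'E'
from h import *
c=np.load("w1.npy",allow_pickle=True).item()
for n,x,y,z in [("br topL",293,352,.059),("br topR",432,357,.059),("br botL",291,330,.013),("br botR",427,330,.013),
 ("hs topL",292,258,.071),("hs topR",441,258,.071),("foot frL",236,206,.017),("foot frR",490,210,.017),("foot rearL",236,120,.019),("foot rearR",494,124,.019),
 ("lip rearL",52,31,.025),("lip rearR",685,46,.025),("bd L",153,380,.02),("bd R",566,392,.02)]:
    print(n,np.round(ray(c,(200+x/4.4,115+y/4.4),z),4))
E
```

```text
br topL [0.5502 0.1602 0.059 ]
br topR [0.552 0.206 0.059]
br botL [0.5536 0.1577 0.013 ]
br botR [0.5537 0.2072 0.013 ]
hs topL [0.517  0.1608 0.071 ]
hs topR [0.5171 0.2073 0.071 ]
foot frL [0.5081 0.1392 0.017 ]
foot frR [0.5097 0.2283 0.017 ]
foot rearL [0.4786 0.1402 0.019 ]
foot rearR [0.4801 0.2285 0.019 ]
lip rearL [0.4493 0.0806 0.025 ]
lip rearR [0.4546 0.2903 0.025 ]
bd L [0.5704 0.1076 0.02  ]
bd R [0.5753 0.2578 0.02  ]
```

Geometry agrees with the sizes given: the bracket face centre is about (0.552, 0.183), the heatsink face is at x≈0.517, and the tray yaw is about -1.6°. That makes the gap about 35 mm. At full travel it would be about 15 mm, so three plates (24 mm) is the safe choice. Next I'll look at the plates from above.

Call:
send_rows:
  plan:
    - [87,-10,-30,0,0,0,0]
    - [87,-16,-42,5,0,0,0]
    - [87,-16,-42,10,0,0,0]
    - [87,-16,-42,15,0,0,0]
    - [87,-16,-42,20,0,0,0]
    - [87,-16,-42,20,0,0,0]
    - [87,-4,-42,20,0,0,0]
    - [87,0,-33,30,0,0,0]
    - [87,0,0,0,0,0,0]
    - [87,0,0,0,0,0,0]

```text
time_s: 3.25
tool_pos: [0.6231, -0.1403, 0.1494]
tool_rot: [180.0, -0.1, 179.8]
force: [0.3, 0.3, -0.7]
grip_width: 0.0869
```

```bash
cat > fit.py <<'E'
from h import *
from scipy.optimize import minimize
def fit(im,cal,x0,zb=.003,win=45):
    cx=proj(cal,[x0[0],x0[1],zb+.015]); S=4
    l,t=int(cx[0]-win),int(cx[1]-win)
    l,t=max(l,0),max(t,0)
    a=im[t:t+2*win,l:l+2*win].astype(int)      # RGB
    m=((a[:,:,0]>70)&(a[:,:,2]-a[:,:,0]<60)).astype(np.uint8)
    n,lab,st,cen=cv2.connectedComponentsWithStats(cv2.morphologyEx(m,cv2.MORPH_CLOSE,np.ones((3,3))))
    i=max(range(1,n),key=lambda k:st[k,4]-20*np.hypot(*(cen[k]-[cx[0]-l,cx[1]-t])))
    M=cv2.resize((lab==i).astype(np.uint8),None,fx=S,fy=S,interpolation=cv2.INTER_NEAREST)
    b=np.array([[sx*.004,sy*.031,z] for sx in(-1,1) for sy in(-1,1) for z in(zb,zb+.03)])
    def cost(p):
        c,s=np.cos(p[2]),np.sin(p[2])
        Q=np.array([(proj(cal,[p[0]/100+c*x-s*y,p[1]/100+s*x+c*y,z])-[l,t]+.5)*S for x,y,z in b])
        H=np.zeros_like(M); cv2.fillConvexPoly(H,cv2.convexHull(np.round(Q*16).astype(np.int32)),1,shift=4)
        return 1-(H&M).sum()/max((H|M).sum(),1)
    best=min((minimize(cost,[x0[0]*100+dx,x0[1]*100+dy,x0[2]],method="Nelder-Mead",options=dict(initial_simplex=None,xatol=.003,fatol=1e-4)) for dx in(-.4,.4) for dy in(-.4,.4)),key=lambda r:r.fun)
    p=best.x; return p[0]/100,p[1]/100,np.degrees(p[2]),1-best.fun
E
python3 - <<'E'
from fit import *
im=env.read_camera("wrist"); c=env.get_calibration("wrist"); cv2.imwrite("pics/w2.png",im[:,:,::-1])
print(np.round(c["extrinsics"][:3,3],3), pose()[2]["tool_pos"],pose()[2]["tool_rot"])
for x,y,a in [(.622,-.135,62),(.54,-.142,82),(.443,-.132,108.4)]:
    print(np.round(proj(c,[x,y,.033])),np.round(fit(im,c,(x,y,np.radians(a-90))),4))
E
```

```text
[ 0.541 -0.138  0.351] [ 0.62416454 -0.13873848  0.15045908] [1.79951991e+02 9.64499512e-03 1.79994247e+02]
[280. 196.] [  0.6211  -0.1333 -21.7411   0.9333]
[274. 119.] [ 0.5409 -0.1401 -8.0067  0.9335]
[284.  10.] [ 0.4424 -0.1305 19.0267  0.9553]
```

View pics/w2.png

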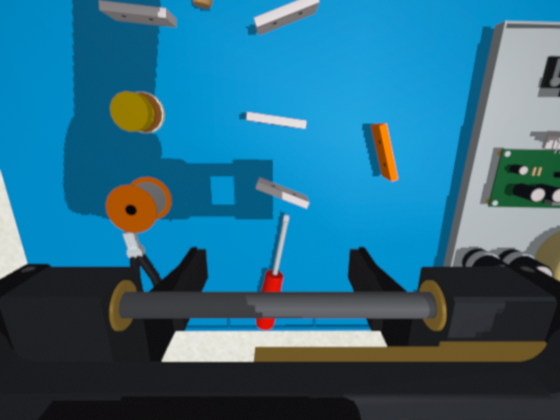

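The picture shows plate A at (283,193), with the driver tip at (286,215) beside it. Plate B is at (276,120), C at (287,15) and D at (137,13). The box fits are good (IoU over 0.93). I'll take B first, gripped by its ends.

```bash
python3 - <<'E'
from h import *
go([.5369,-.1395,.011],172)
E
```

```text
shift [ 87.3  -0.9 139.4] turn [0.001 0.    0.14 ] rot [1.7995e+02 1.0000e-02 1.7999e+02] t 3.3
```

Call:
send_rows:
  plan:
    - [87,30,0,10,0,0,0]
    - [87,40,-1,25,0,0,0]
    - [87,17.3,0,25,0,0,0]
    - [87,0,0,20,0,0,0.14]
    - [87,0,0,20,0,0,0]
    - [87,0,0,20,0,0,0]
    - [87,0,0,12,0,0,0]
    - [87,0,0,7.4,0,0,0]
    - [87,0,0,0,0,0,0]
    - [87,0,0,0,0,0,0]

```text
time_s: 4.3
tool_pos: [0.5374, -0.1405, 0.0118]
tool_rot: [180.0, 0.1, 172.0]
force: [-0.7, -0.2, 0.1]
grip_width: 0.0871
```

Call:
send_rows:
  grip_force: 25
  plan:
    - [50,0,0,0,0,0,0]
    - [50,0,0,0,0,0,0]
    - [50,0,0,0,0,0,0]
    - [50,0,0,0,0,0,0]

```text
time_s: 4.7
tool_pos: [0.5367, -0.1407, 0.0112]
tool_rot: [180.0, 0.0, 172.0]
force: [1.0, -0.3, 0.3]
grip_width: 0.0631
```

Call:
send_rows:
  plan:
    - [50,0,0,0,0,0,0]
    - [50,0,0,-15,0,0,0]
    - [50,0,0,-35,0,0,0]
    - [50,0,0,-40,0,0,-0.11]
    - [50,0,0,-30,0,0,0]
    - [50,0,0,0,0,0,0]

```text
time_s: 5.3
tool_pos: [0.5402, -0.1418, 0.1371]
tool_rot: [-180.0, 0.6, 178.3]
force: [-0.3, -0.2, 0.6]
grip_width: 0.05
```

```bash
python3 - <<'E'
from fit import *
im=env.read_camera("wrist"); c=env.get_calibration("wrist"); cv2.imwrite("pics/w3.png",im[:,:,::-1])
p,r,o=pose(); print(p,o["tool_rot"],o["grip_width"])
w=p+r.apply([-.004,0,0]); print(w, proj(c,[w[0],w[1],p[2]+.022]), proj(c,[w[0],w[1],p[2]-.008]))
go([.547+.004-.001,.183,.13],178.4)
E
```

```text
[ 0.53859428 -0.14126926  0.1344769 ] [-179.99546939    0.35368835  178.27068281] 0.04967525529098195
[ 0.54259238 -0.14138997  0.13450159] [276.09583354 256.37073638] [276.32827941 238.83367241]
shift [ -1.6 324.5   4.5] turn [-0.     0.006 -0.002] rot [-180.      0.35  178.27] t 5.35
```

View pics/w3.png

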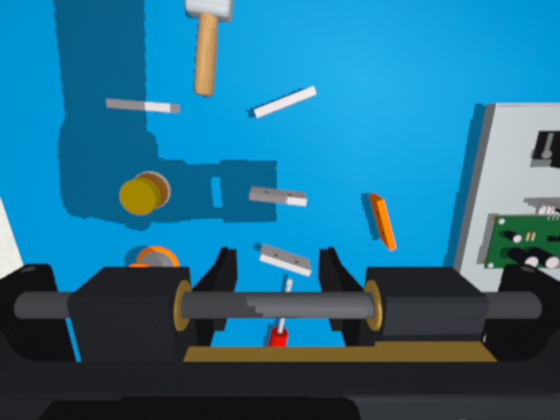

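The fingers closed to 50 mm on nothing. I lifted before the grip had built up. Plate B still stands at (277,196) in this picture, so I'll fit it again and regrip with a pause.

```bash
python3 - <<'E'
from fit import *
im=cv2.imread("pics/w3.png")[:,:,::-1]; c=env.get_calibration("wrist")
x,y,a,q=fit(im,c,(.541,-.14,np.radians(-8))); print(x,y,a,q)
for g in [(.4424,-.1305,19),(.621,-.1333,-21.7)]: print(np.round(fit(im,c,(g[0],g[1],np.radians(g[2]))),4))
yaw=180+a; t=np.radians(yaw); go([x+.004*np.cos(t),y+.004*np.sin(t),.011],yaw)
E
```

```text
0.5363894087268154 -0.14074749516170867 -8.325700686056628 0.9303636223268741
[ 0.439  -0.1314 18.7541  0.9396]
[  0.6151  -0.1345 -22.2371   0.9166]
shift [  7.    0.9 123.4] turn [0.    0.006 0.115] rot [-180.      0.35  178.27] t 5.35
```

```bash
python3 - <<'E'
from h import *
go([.5375,-.1400,.0105],172)
E
```

```text
shift [  1.9   1.2 124. ] turn [0.    0.006 0.109] rot [-180.      0.35  178.27] t 5.35
```

Call:
send_rows:
  plan:
    - [87,0,0,0,0,0,0.109]
    - [87,0,0,30,0,0,0]
    - [87,0,0,30,0,0,0]
    - [87,0,0,0,0,0,0]
    - [87,0,0,0,0,0,0]
    - [87,0,0,0,0,0,0]

```text
time_s: 5.95
tool_pos: [0.5375, -0.141, 0.0723]
tool_rot: [-180.0, 0.1, 172.0]
force: [0.2, -0.0, -0.0]
grip_width: 0.0852
```

```bash
python3 - <<'E'
from fit import *
im=env.read_camera("wrist"); c=env.get_calibration("wrist"); 
for g in [(.4424,-.1305,19),(.541,-.1402,-8)]: print(np.round(fit(im,c,(g[0],g[1],np.radians(g[2])),win=60),4))
go([.5375,-.1400,.0105],172)
E
```

```text
[ 0.4416 -0.1318 18.5939  0.9518]
[ 0.5399 -0.1412 -7.8385  0.9772]
shift [ 0.5  1.  62. ] turn [0.    0.002 0.001] rot [1.8000e+02 1.4000e-01 1.7204e+02] t 6.0
```

Call:
send_rows:
  grip_force: 30
  plan:
    - [87,0.5,0,20,0,0,0]
    - [87,0,0,20,0,0,0]
    - [87,0,0,15,0,0,0]
    - [87,0,0,7,0,0,0]
    - [45,0,0,0,0,0,0]
    - [45,0,0,0,0,0,0]
    - [45,0,0,0,0,0,0]
    - [45,0,0,0,0,0,0]
    - [45,0,0,0,0,0,0]
    - [45,0,0,0,0,0,0]
    - [45,0,0,0,0,0,0]
    - [45,0,0,0,0,0,0]

```text
time_s: 7.2
tool_pos: [0.5361, -0.1406, 0.009]
tool_rot: [180.0, 0.0, 172.0]
force: [-0.0, 0.6, 0.3]
grip_width: 0.0455
```

```bash
python3 - <<'E'
from h import *
a=env.read_camera("wrist"); s=env.read_camera("scene")[150:290,150:310]
cv2.imwrite("pics/m4.png",np.vstack([cv2.resize(a[100:330,80:480],(640,368)),cv2.resize(s[:60],(640,240),interpolation=cv2.INTER_CUBIC)[:230]])[:,:,::-1])
print(pose()[2]["grip_width"],pose()[0])
E
```

```text
0.0454371282071479 [ 0.53604117 -0.14057067  0.00894819]
```

View pics/m4.png

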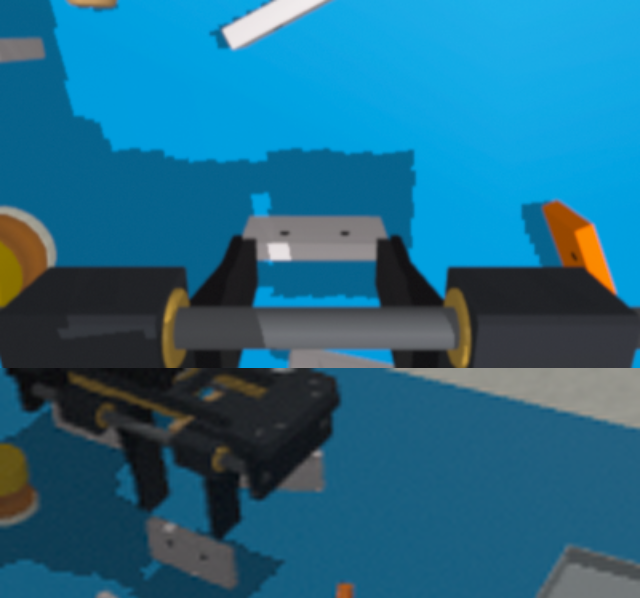

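In the scene crop, plate B at (190,550) stands upright in front (+x side) of the closed fingers. It slipped past the pads. I'll lift and re-measure from straight above.

Call:
send_rows:
  plan:
    - [45,0,0,-15,0,0,0]
    - [87,0,0,-35,0,0,0]
    - [87,-30,0,-40,0,0,-0.13]
    - [87,-40,0,-20,0,0,0]
    - [87,0,0,0,0,0,0]
    - [87,0,0,0,0,0,0]
    - [87,0,0,0,0,0,0]
    - [87,0,0,0,0,0,0]

```text
time_s: 8.1
tool_pos: [0.6042, -0.1452, 0.1182]
tool_rot: [180.0, -0.1, 179.4]
force: [0.1, -0.4, 0.6]
grip_width: 0.0856
```

```bash
python3 - <<'E'
from fit import *
im=env.read_camera("wrist"); c=env.get_calibration("wrist"); T=env.get_calibration("top"); tp=env.read_camera("top")
cv2.imwrite("pics/w5.png",im[:,:,::-1]); cv2.imwrite("pics/t5.png",tp[:,:,::-1]); p,r,o=pose(); print(p,o["tool_rot"])
for g in [(.4424,-.1305,19),(.545,-.1402,-8),(.621,-.1333,-21.7)]: print(np.round(fit(im,c,(g[0],g[1],np.radians(g[2])),win=50),4),np.round(fit(tp,T,(g[0],g[1],np.radians(g[2])),win=18),4))
C=np.linalg.inv(np.block([[r.as_matrix(),p[:,None]],[np.zeros((1,3)),1]]))@c["extrinsics"]; print(np.round(C,4))
# fingertip projections
for x in (-.0095,.0095):
  for y in (-.0435,.0435): print(np.round(proj(c,p+r.apply([x,y,0])),1))
E
```

```text
[ 0.60466902 -0.14515397  0.11850325] [ 1.79974374e+02 -6.71477570e-02  1.79463218e+02]
[ 0.4414 -0.1316 18.5456  0.9409] [ 0.4426 -0.1329 19.1564  0.8783]
[ 0.5398 -0.1414 -8.1635  0.9303] [ 0.5409 -0.1436 -8.1771  0.874 ]
[  0.6195  -0.1351 -22.5264   0.9393] [  0.6076  -0.1789 -18.6032   0.6326]
[[-1.000e-04 -9.531e-01 -3.027e-01  8.350e-02]
 [ 1.000e+00  4.000e-04 -1.500e-03  1.100e-03]
 [ 1.600e-03 -3.027e-01  9.531e-01 -2.006e-01]
 [ 0.000e+00  0.000e+00  0.000e+00  1.000e+00]]
[218.3 250.1]
[334.4 250.2]
[216.7 226.3]
[336.  226.4]
```

```bash
python3 - <<'E'
from h import *
c=env.get_calibration("scene"); p=np.array([.536,-.1406,.009]); r=R.from_euler("xyz",[180,0,172],degrees=True)
for z in (0,-.02,-.05):
  print(z,[np.round((proj(c,p+r.apply([0,y,z]))-[150,150])*4+[0,368]).tolist() for y in(-.0227,-.0377,.0227,.0377)])
b=R.from_euler("z",-8,degrees=True)
print("plate",[np.round((proj(c,[.54,-.142,z]+b.apply([.004,y,0]))-[150,150])*4+[0,368]).tolist() for y in(-.031,.031) for z in(.003,.033)])
s=env.read_camera("scene"); p,r,o=pose(); a=s[90:240,130:300]; a=cv2.resize(a,None,fx=4,fy=4,interpolation=cv2.INTER_CUBIC)
for x in(-.0095,.0095):
  for y in(-.0435,.0435):
    q=(proj(c,p+r.apply([x,y,0]))-[130,90])*4; cv2.circle(a,tuple(int(v) for v in q),4,(0,255,0),1)
cv2.imwrite("pics/s6.png",a[:,:,::-1])
E
```

```text
0 [[167.0, 547.0], [148.0, 539.0], [224.0, 570.0], [244.0, 578.0]]
-0.02 [[163.0, 523.0], [144.0, 515.0], [221.0, 546.0], [241.0, 554.0]]
-0.05 [[157.0, 485.0], [138.0, 478.0], [216.0, 508.0], [236.0, 516.0]]
plate [[149.0, 556.0], [143.0, 520.0], [227.0, 588.0], [222.0, 552.0]]
```

View pics/s6.png

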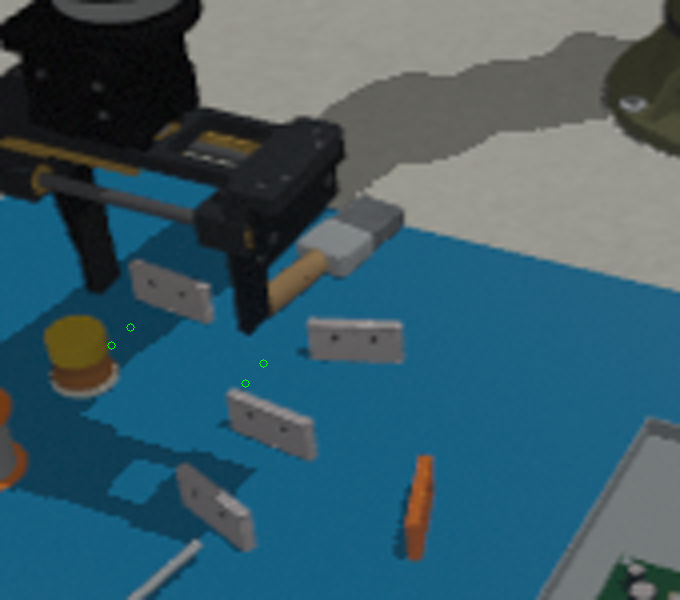

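The fingers look about 38 mm higher in the picture than the reported TCP (green circles), and the wrist view agrees. That explains why they closed above the plate. I'll check this with numbers from both views.

```bash
python3 - <<'E'
from h import *
c=env.get_calibration("scene"); w=env.get_calibration("wrist"); p,r,o=pose(); print(p)
from scipy.optimize import least_squares
# wrist: near bottom inner corners (tool +x side); scene: tips' lower ends
def res(v,dbg=0):
    tx,ty,tz,hx=v
    A=[proj(w,p+r.apply([tx+.0095,ty+s*.0435,tz])) for s in(-1,1)]
    B=[proj(c,p+r.apply([tx,ty+s*.051,tz])) for s in(-1,1)]
    return np.r_[A[0]-[207,250],A[1]-[350,250],(B[0]-[155.5,162]),(B[1]-[192.5,172])]
f=least_squares(res,[0,0,0,0]); print(np.round(f.x[:3],4),np.round(f.fun,1))
g=least_squares(lambda v:res([0,0,v[0],0]),[0]); print(g.x,np.round(g.fun,1))
E
```

```text
[ 0.60492357 -0.14511659  0.11862305]
[-0.0024  0.0015 -0.0364] [ 0.5  0.1 -0.8  0.2 -1.  -0.9  2.1 -0.1]
[-0.0390853] [-3.2 -1.7 -1.8 -1.6 -1.2 -2.6  2.  -1.9]
```

```bash
python3 - <<'E'
from h import *
go([.5355,-.1415,-.026],172)
E
```

```text
shift [ 69.3   2.9 144.7] turn [ 0.    -0.001  0.13 ] rot [ 1.7998e+02 -5.0000e-02  1.7947e+02] t 8.25
```

Call:
send_rows:
  plan:
    - [87,30,1,10,0,0,0]
    - [87,39,2,20,0,0,0]
    - [87,0,0,25,0,0,0.13]
    - [87,0,0,25,0,0,0]
    - [87,0,0,20,0,0,0]
    - [87,0,0,18,0,0,0]
    - [87,0,0,12,0,0,0]
    - [87,0,0,5,0,0,0]
    - [87,0,0,0,0,0,0]

```text
time_s: 9.15
tool_pos: [0.5364, -0.1415, -0.0164]
tool_rot: [-180.0, -0.1, 172.0]
force: [0.4, 0.5, 0.7]
grip_width: 0.0871
```

Call:
send_rows:
  plan:
    - [87,0,0,5,0,0,0]
    - [87,0,0,4.5,0,0,0]
    - [45,0,0,0,0,0,0]
    - [45,0,0,0,0,0,0]
    - [45,0,0,0,0,0,0]
    - [45,0,0,0,0,0,0]
    - [45,0,0,0,0,0,0]
    - [45,0,0,0,0,0,0]
    - [45,0,0,0,0,0,0]

```text
time_s: 10.05
tool_pos: [0.537, -0.1415, -0.0253]
tool_rot: [180.0, 0.0, 172.0]
force: [0.2, 0.5, 2.1]
grip_width: 0.0614
```

Holding at 61.4 mm, so the fingertips really are about 37 mm above the reported TCP. I'll lift and measure the plate in the hand.

Call:
send_rows:
  plan:
    - [45,0,0,-10,0,0,0]
    - [45,0,0,-25,0,0,0]
    - [45,0,0,-35,0,0,0]
    - [45,0,0,-35,0,0,-0.112]
    - [45,0,0,-25,0,0,0]
    - [45,0,0,-5,0,0,0]
    - [45,0,0,0,0,0,0]
    - [45,0,0,0,0,0,0]
    - [45,0,0,0,0,0,0]

```text
time_s: 10.95
tool_pos: [0.5356, -0.1412, 0.1078]
tool_rot: [180.0, -0.2, 178.5]
force: [0.3, -0.4, -0.8]
grip_width: 0.0616
```

```bash
python3 - <<'E'
from fit import *
im=env.read_camera("wrist"); c=env.get_calibration("wrist"); cv2.imwrite("pics/w7.png",im[:,:,::-1])
p,r,o=pose(); print(p,o["tool_rot"],o["grip_width"]); zb=p[2]+.0283
x,y,a,q=fit(im,c,(p[0]+.004,p[1],np.radians(-1.6)),zb=zb,win=80); print(x,y,a,q, "plate in tool",r.inv().apply(np.array([x,y,zb])-p))
go([.545,.183,.11],178.4)
E
```

```text
[ 0.53568438 -0.14127936  0.10789863] [ 1.79994155e+02 -1.61203473e-01  1.78460816e+02] 0.06157882751142277
0.5388107776470917 -0.14057290203311576 -1.6276366188617561 0.9466413400103609 plate in tool [-0.00302665  0.00079307 -0.02830855]
shift [ -0.6 324.4  -2.1] turn [ 0.    -0.003  0.001] rot [ 1.7999e+02 -1.6000e-01  1.7846e+02] t 11.0
```

View pics/w7.png

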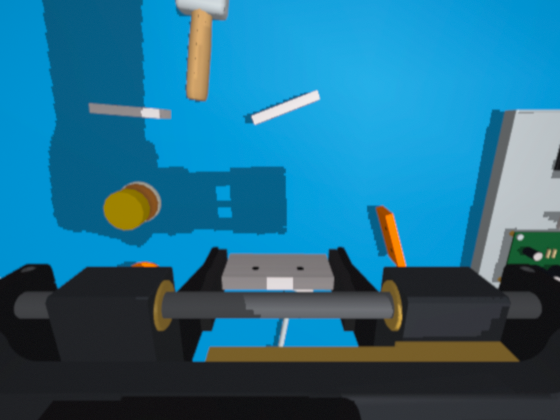

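Call:
send_rows:
  plan:
    - [45,0,15,0,0,0,0]
    - [45,0,35,0,0,0,0]
    - [45,0,45,0,0,0,0]
    - [45,0,45,0,0,0,0]
    - [45,0.4,45,0,0,0,0]
    - [45,0.5,45,0,0,0,0]
    - [45,0,45,0,0,0,0]
    - [45,0,33,20,0,0,0]
    - [45,0,15.4,25,0,0,0]
    - [45,0,0,10,0,0,0]
    - [45,0,0,0,0,0,0]
    - [45,0,0,0,0,0,0]

```text
time_s: 12.2
tool_pos: [0.5451, 0.1796, 0.0547]
tool_rot: [-179.9, 0.0, 178.3]
force: [1.0, -0.5, 0.8]
grip_width: 0.0614
```

```bash
python3 - <<'E'
from h import *
im=env.read_camera("wrist"); p,r,o=pose(); c=env.get_calibration("wrist"); np.save("w8.npy",c,allow_pickle=True)
cv2.imwrite("pics/w8.png",cv2.resize(im[90:310,170:390],(600,600),interpolation=cv2.INTER_CUBIC)[:,:,::-1])
go([.5435,.1822,-.0145],178.4); print(p)
E
```

```text
shift [ 2.3  2.3 69.9] turn [-0.     0.001 -0.002] rot [-1.7999e+02  8.0000e-02  1.7830e+02] t 12.25
[0.54564933 0.1798951  0.05541849]
```

View pics/w8.png

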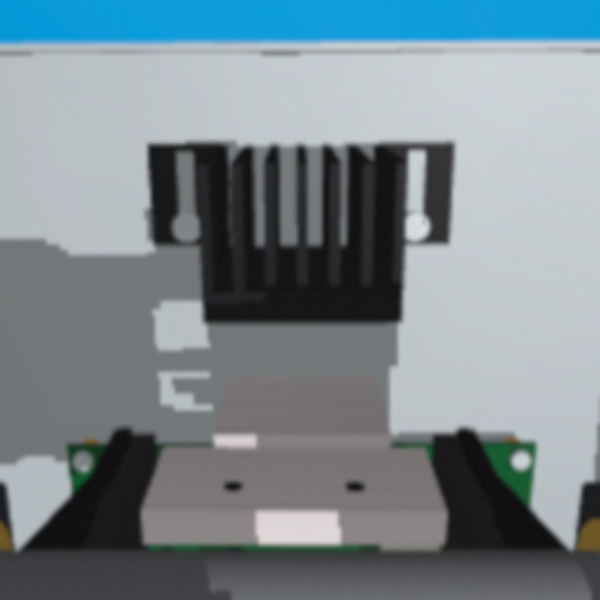

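The held plate is at (295,490) with holes facing me. The bracket face spans rows 378 to 435, and the heatsink's top far edge is at row 321. I'll cross-check positions from this closer view.

```bash
python3 - <<'E'
from h import *
c=np.load("w8.npy",allow_pickle=True).item(); s=220/600
for n,x,y,z in [("br botL",217,378,.013),("br botR",380,378,.013),("br topL",213,434,.059),("br topR",390,434,.059),("hs topL",205,321,.071),("hs topR",402,320,.071),("foot frL",150,240,.018),("foot frR",448,243,.018),("footRL",150,146,.019),("footRR",453,143,.019),("plate botL",162,448,.0837),("plate botR",426,448,.0837),("plate topL",142,511,.1137),("plate topR",446,511,.1137)]:
    print(n,np.round(ray(c,(170+x*s,90+y*s),z),4))
E
```

```text
br botL [0.5536 0.1557 0.013 ]
br botR [0.5551 0.2086 0.013 ]
br topL [0.5523 0.1589 0.059 ]
br topR [0.5537 0.2066 0.059 ]
hs topL [0.5169 0.1603 0.071 ]
hs topR [0.5181 0.2079 0.071 ]
foot frL [0.5067 0.1386 0.018 ]
foot frR [0.5103 0.2285 0.018 ]
footRL [0.479  0.1411 0.019 ]
footRR [0.4808 0.2288 0.019 ]
plate botL [0.5443 0.1497 0.0837]
plate botR [0.5461 0.2123 0.0837]
plate topL [0.5438 0.1504 0.1137]
plate topR [0.5455 0.2116 0.1137]
```

Call:
send_rows:
  plan:
    - [45,1.7,2.1,0,0,0,0]
    - [45,0,0,15,0,0,0]
    - [45,0,0,20,0,0,0]
    - [45,0,0,15,0,0,0]
    - [45,0,0,10,0,0,0]
    - [45,0,0,6,0,0,0]
    - [45,0,0,2,0,0,0]
    - [45,0,0,1,0,0,0]
    - [45,0,0,0,0,0,0]

```text
time_s: 13.15
tool_pos: [0.5434, 0.1842, -0.0141]
tool_rot: [180.0, 0.1, 178.5]
force: [-0.0, -0.8, 0.0]
grip_width: 0.0614
```

Call:
send_rows:
  plan:
    - [45,0,0,1,0,0,0]
    - [45,0,0,0.5,0,0,0]
    - [45,0,0,0,0,0,0]

```text
time_s: 13.45
tool_pos: [0.5434, 0.1842, -0.0153]
tool_rot: [180.0, 0.1, 178.5]
force: [-0.4, -0.8, 3.1]
grip_width: 0.0614
```

Call:
send_rows:
  plan:
    - [66,0,0,0,0,0,0]
    - [76,0,0,0,0,0,0]
    - [80,0,0,0,0,0,0]
    - [80,0,0,-10,0,0,0]
    - [80,0,0,-20,0,0,0]
    - [80,0,0,-40,0,0,0]
    - [87,0,0,-40,0,0,0]
    - [87,0,-30,-15,0,0,0]
    - [87,0,0,0,0,0,0]
    - [87,0,0,0,0,0,0]

```text
time_s: 14.45
tool_pos: [0.5425, 0.1534, 0.1098]
tool_rot: [179.9, 0.1, 178.4]
force: [-0.3, 0.4, -0.3]
grip_width: 0.0867
```

```bash
python3 - <<'E'
from fit import *
im=env.read_camera("wrist"); c=env.get_calibration("wrist"); cv2.imwrite("pics/w9.png",im[:,:,::-1]); np.save("w9.npy",c,allow_pickle=True)
p,r,o=pose(); print(p)
# next: plate C (.4418,-.1315) yaw 18.6, plate at tool x -7
t=np.radians(198.6); print(np.round([.4418+.007*np.cos(t),-.1315+.007*np.sin(t)],4))
go([.4418+.007*np.cos(t),-.1315+.007*np.sin(t),-.0253],198.6)
E
```

```text
[0.54175932 0.15430872 0.1088625 ]
[ 0.4352 -0.1337]
shift [  98.7 -290.9  134. ] turn [ 0.001 -0.    -0.352] rot [ 1.7997e+02 -2.0000e-02  1.7845e+02] t 14.5
```

Call:
send_rows:
  plan:
    - [87,5,-15,0,0,0,0]
    - [87,13.7,-40,0,0,0,0]
    - [87,15,-44,0,0,0,0]
    - [87,15,-44,0,0,0,0]
    - [87,15,-44,0,0,0,0]
    - [87,15,-44,5,0,0,0]
    - [87,15,-44,15,0,0,0]
    - [87,5,-15.9,20,0,0,0]
    - [87,0,0,0,0,0,-0.118]
    - [87,0,0,0,0,0,-0.117]
    - [87,0,0,0,0,0,-0.117]
    - [87,0,0,0,0,0,0]

```text
time_s: 15.7
tool_pos: [0.4344, -0.1342, 0.0681]
tool_rot: [180.0, -0.1, -161.3]
force: [-0.3, -0.1, -0.1]
grip_width: 0.0868
```

```bash
python3 - <<'E'
from h import *
go([.4352,-.1337,-.0253],198.6); print(pose()[0])
E
```

```text
shift [-1.1  0.2 93.4] turn [ 0.001 -0.002  0.001] rot [ 1.7995e+02 -1.0000e-01 -1.6134e+02] t 15.7
[ 0.43443031 -0.13421265  0.06810764]
```

Call:
send_rows:
  plan:
    - [87,-1,0,15,0,0,0]
    - [87,0,0,25,0,0,0]
    - [87,0,0,25,0,0,0]
    - [87,0,0,18,0,0,0]
    - [87,0,0,10.4,0,0,0]
    - [45,0,0,0,0,0,0]
    - [45,0,0,0,0,0,0]
    - [45,0,0,0,0,0,0]
    - [45,0,0,0,0,0,0]
    - [45,0,0,0,0,0,0]
    - [45,0,0,0,0,0,0]
    - [45,0,0,0,0,0,0]

```text
time_s: 16.9
tool_pos: [0.4375, -0.1339, -0.0236]
tool_rot: [-180.0, 0.1, -161.4]
force: [-1.1, 0.2, 6.1]
grip_width: 0.0615
```

Call:
send_rows:
  plan:
    - [45,0,0,-10,0,0,0]
    - [45,0,0,-25,0,0,0]
    - [45,0,0,-40,0,0,0.118]
    - [45,0,0,-40,0,0,0.118]
    - [45,0,0,-20,0,0,0.117]
    - [45,-30,0,0,0,0,0]
    - [45,-40,0,0,0,0,0]
    - [45,-20,0,0,0,0,0]
    - [45,0,0,0,0,0,0]
    - [45,0,0,0,0,0,0]
    - [45,0,0,0,0,0,0]

```text
time_s: 18.0
tool_pos: [0.5252, -0.1366, 0.1104]
tool_rot: [180.0, -0.1, 178.4]
force: [-1.2, -0.4, -0.8]
grip_width: 0.0615
```

```bash
python3 - <<'E'
from fit import *
im=env.read_camera("wrist"); c=env.get_calibration("wrist"); cv2.imwrite("pics/w10.png",im[:,:,::-1])
p,r,o=pose(); print(p,o["tool_rot"],o["grip_width"]); zb=p[2]+.0273
x,y,a,q=fit(im,c,(p[0]+.005,p[1],np.radians(-1.6)),zb=zb,win=80); print(x,y,a,q, "plate in tool",r.inv().apply(np.array([x,y,zb])-p))
go([.53,.182,.055],178.4)
E
```

```text
[ 0.52538849 -0.1365268   0.11060335] [ 1.79963738e+02 -3.08840505e-02  1.78366300e+02] 0.06141326157891535
0.5302972579358355 -0.13585516765129912 -1.6937134082009717 0.9778898804297504 plate in tool [-0.00487291  0.00082859 -0.02730211]
shift [  4.4 318.5  55.8] turn [ 0.001 -0.001 -0.001] rot [ 1.7996e+02 -3.0000e-02  1.7837e+02] t 18.05
```

Call:
send_rows:
  plan:
    - [45,0.4,15,0,0,0,0]
    - [45,0.5,35,0,0,0,0]
    - [45,0.5,45,0,0,0,0]
    - [45,0.5,45,0,0,0,0]
    - [45,0.5,45,0,0,0,0]
    - [45,0.5,45,0,0,0,0]
    - [45,0.5,45,0,0,0,0]
    - [45,0.5,30,15,0,0,0]
    - [45,0.5,15,25,0,0,0]
    - [45,0,0,16,0,0,0]
    - [45,0,0,0,0,0,0]
    - [45,0,0,0,0,0,0]

```text
time_s: 19.25
tool_pos: [0.5309, 0.1828, 0.0551]
tool_rot: [-180.0, 0.0, 178.4]
force: [-0.2, -0.2, -0.6]
grip_width: 0.0614
```

```bash
python3 - <<'E'
from h import *
go([.530,.1835,-.0125],178.4); print(pose()[0])
im=env.read_camera("wrist"); cv2.imwrite("pics/w11.png",im[:,:,::-1]); np.save("w11.npy",env.get_calibration("wrist"),allow_pickle=True)
E
```

```text
shift [ 0.9  0.7 67.6] turn [-0.     0.    -0.001] rot [-179.99    0.    178.35] t 19.25
[0.53089791 0.18281605 0.05510262]
```

Call:
send_rows:
  plan:
    - [45,0.9,0.7,15,0,0,0]
    - [45,0,0,20,0,0,0]
    - [45,0,0,15,0,0,0]
    - [45,0,0,10,0,0,0]
    - [45,0,0,5,0,0,0]
    - [45,0,0,2.5,0,0,0]
    - [45,0,0,0,0,0,0]
    - [45,0,0,0,0,0,0]

```text
time_s: 20.1
tool_pos: [0.5308, 0.1846, -0.0123]
tool_rot: [180.0, 0.1, 178.4]
force: [1.0, -0.2, -0.8]
grip_width: 0.0616
```

Call:
send_rows:
  plan:
    - [45,0.5,0,1,0,0,0]
    - [45,0,0,1,0,0,0]
    - [45,0,0,0.5,0,0,0]
    - [45,0,0,0,0,0,0]

```text
time_s: 20.5
tool_pos: [0.5304, 0.1847, -0.0136]
tool_rot: [179.9, 0.1, 178.4]
force: [-3.0, -0.7, 8.5]
grip_width: 0.0615
```

Call:
send_rows:
  plan:
    - [66,0,0,0,0,0,0]
    - [76,0,0,0,0,0,0]
    - [80,0,0,0,0,0,0]
    - [80,0,0,-10,0,0,0]
    - [80,0,0,-20,0,0,0]
    - [87,0,0,-35,0,0,0]
    - [87,-25,0,-35,0,0,0]
    - [87,-35,0,-20,0,0,0]
    - [87,0,0,0,0,0,0]
    - [87,0,0,0,0,0,0]
    - [87,0,0,0,0,0,0]

```text
time_s: 21.6
tool_pos: [0.5881, 0.1826, 0.1036]
tool_rot: [-180.0, -0.1, 178.4]
force: [0.1, 0.0, -0.8]
grip_width: 0.0869
```

```bash
python3 - <<'E'
from h import *
im=env.read_camera("wrist"); c=env.get_calibration("wrist"); np.save("w12.npy",c,allow_pickle=True); p,r,o=pose(); print(p)
q=proj(c,[.535,.183,.043]); l,t=int(q[0]-50),int(q[1]-50); print(l,t)
cv2.imwrite("pics/w12.png",cv2.resize(im[t:t+100,l:l+100],(600,600),interpolation=cv2.INTER_CUBIC)[:,:,::-1])
E
```

```text
[0.58793466 0.18273074 0.10341634]
225 106
```

View pics/w12.png

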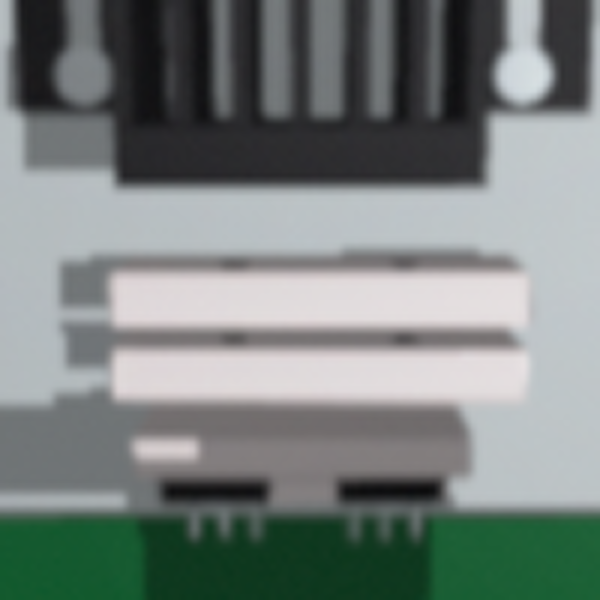

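Both plates stand upright and square: tops at rows 272–330 and 348–402, bracket top from row 437, heatsink top edge at row 185. I'll work out the free space for the third plate.

```bash
python3 - <<'E'
from h import *
c=np.load("w12.npy",allow_pickle=True).item()
for n,x,y,z in [("hs",300,185,.071),("p2 near",318,272,.043),("p2 far",318,330,.043),("p1 near",318,348,.043),("p1 far",318,402,.043),("br",300,437,.059),("p2L",110,300,.043),("p2R",528,300,.043),("brL",133,450,.059),("brR",470,450,.059)]:
    print(n,np.round(ray(c,(225+x/6-.4,106+y/6-.4),z),4))
# plate A
t=np.radians(180-22.1); go([.620+.008*np.cos(t),-.1342+.008*np.sin(t),-.0253],180-22.1); print(np.round([.620+.008*np.cos(t),-.1342+.008*np.sin(t)],4))
E
```

```text
hs [0.5167 0.1833 0.071 ]
p2 near [0.5305 0.1852 0.043 ]
p2 far [0.5389 0.1849 0.043 ]
p1 near [0.5415 0.1849 0.043 ]
p1 far [0.5496 0.1847 0.043 ]
br [0.5517 0.1821 0.059 ]
p2L [0.5337 0.1545 0.043 ]
p2R [0.5353 0.2159 0.043 ]
brL [0.553  0.1584 0.059 ]
brR [0.5543 0.2061 0.059 ]
shift [ -33.5 -313.1  128.8] turn [-0.001 -0.002  0.358] rot [-1.7997e+02 -1.5000e-01  1.7844e+02] t 21.65
[ 0.6126 -0.1312]
```

Call:
send_rows:
  plan:
    - [87,-2,-15,0,0,0,0]
    - [87,-4,-40,0,0,0,0]
    - [87,-5,-45,0,0,0,0]
    - [87,-5,-45,0,0,0,0]
    - [87,-5,-45,0,0,0,0]
    - [87,-5,-45,0,0,0,0]
    - [87,-5,-45,5,0,0,0]
    - [87,-2.5,-33,15,0,0,0.12]
    - [87,0,0,10,0,0,0.12]
    - [87,0,0,10,0,0,0.118]
    - [87,0,0,0,0,0,0]
    - [87,0,0,0,0,0,0]

```text
time_s: 22.85
tool_pos: [0.6137, -0.1315, 0.0644]
tool_rot: [-180.0, -0.0, 158.0]
force: [-0.2, 0.6, 0.0]
grip_width: 0.0872
```

```bash
python3 - <<'E'
from h import *
go([.6126,-.1312,-.0245],157.9); print(pose()[0])
E
```

```text
shift [ 1.  -0.1 88.9] turn [-0.    -0.001  0.003] rot [-1.7998e+02 -5.0000e-02  1.5805e+02] t 22.85
[ 0.61370791 -0.13145562  0.06439537]
```

Call:
send_rows:
  plan:
    - [87,1,0,15,0,0,0]
    - [87,0,0,25,0,0,0]
    - [87,0,0,22,0,0,0]
    - [87,0,0,17,0,0,0]
    - [87,0,0,10,0,0,0]
    - [45,0,0,0,0,0,0]
    - [45,0,0,0,0,0,0]
    - [45,0,0,0,0,0,0]
    - [45,0,0,0,0,0,0]
    - [45,0,0,0,0,0,0]
    - [45,0,0,0,0,0,0]
    - [45,0,0,0,0,0,0]

```text
time_s: 24.05
tool_pos: [0.6144, -0.131, -0.0234]
tool_rot: [180.0, 0.1, 157.9]
force: [0.4, 0.8, 5.2]
grip_width: 0.0613
```

Call:
send_rows:
  plan:
    - [45,0,0,-10,0,0,0]
    - [45,0,0,-25,0,0,0]
    - [45,0,0,-40,0,0,0]
    - [45,0,0,-40,0,0,-0.118]
    - [45,0,0,-20,0,0,-0.119]
    - [45,30,0,0,0,0,-0.119]
    - [45,40,0,0,0,0,0]
    - [45,15,0,0,0,0,0]
    - [45,0,0,0,0,0,0]
    - [45,0,0,0,0,0,0]
    - [45,0,0,0,0,0,0]

```text
time_s: 25.15
tool_pos: [0.5299, -0.1244, 0.1108]
tool_rot: [-180.0, 0.0, 178.3]
force: [0.2, -0.6, -1.2]
grip_width: 0.0612
```

```bash
python3 - <<'E'
from fit import *
im=env.read_camera("wrist"); c=env.get_calibration("wrist"); cv2.imwrite("pics/w13.png",im[:,:,::-1])
p,r,o=pose(); print(p,o["tool_rot"],o["grip_width"]); zb=p[2]+.0273
x,y,a,q=fit(im,c,(p[0]+.006,p[1],np.radians(-1.6)),zb=zb,win=80); print(x,y,a,q, "plate in tool",r.inv().apply(np.array([x,y,zb])-p))
go([.5225-(x-p[0]),.1838,.055],178.4)
E
```

```text
[ 0.52983102 -0.12450254  0.11062055] [-1.79976331e+02  2.34076800e-02  1.78325609e+02] 0.06150909417926782
0.5354687644267954 -0.1238628731527395 -1.6421670501143795 0.9352679286377759 plate in tool [-0.0056278   0.00079285 -0.02729803]
shift [ 22.  307.8  55.5] turn [-0.     0.    -0.001] rot [-1.7998e+02  2.0000e-02  1.7833e+02] t 25.2
```

Call:
send_rows:
  plan:
    - [45,1.5,15,0,0,0,0]
    - [45,2.5,35,0,0,0,0]
    - [45,3,45,0,0,0,0]
    - [45,3,45,0,0,0,0]
    - [45,3,45,0,0,0,0]
    - [45,3,45,0,0,0,0]
    - [45,3,42,0,0,0,0]
    - [45,2.5,25,15,0,0,0]
    - [45,0,10.5,25,0,0,0]
    - [45,0,0,14,0,0,0]
    - [45,0,0,0,0,0,0]
    - [45,0,0,0,0,0,0]

```text
time_s: 26.4
tool_pos: [0.5172, 0.1819, 0.0567]
tool_rot: [-179.9, -0.0, 178.2]
force: [-0.0, 0.8, -0.5]
grip_width: 0.0612
```

```bash
python3 - <<'E'
from h import *
go([.5172,.1838,-.0120],178.4); print(pose()[0])
E
```

```text
shift [ 0.   2.  68.6] turn [-0.001 -0.    -0.004] rot [-1.7995e+02 -1.0000e-02  1.7818e+02] t 26.4
[0.51715605 0.18185673 0.05665178]
```

Call:
send_rows:
  plan:
    - [45,-0.8,1,0,0,0,0]
    - [45,0,0,10,0,0,0]
    - [45,0,0,15,0,0,0]
    - [45,0,0,15,0,0,0]
    - [45,0,0,13,0,0,0]
    - [45,0,0,9,0,0,0]
    - [45,0,0,4,0,0,0]
    - [45,0,0,2.6,0,0,0]
    - [45,0,0,0,0,0,0]

```text
time_s: 27.3
tool_pos: [0.5175, 0.1844, -0.0121]
tool_rot: [180.0, 0.0, 178.3]
force: [0.1, 0.2, 0.2]
grip_width: 0.0615
```

Call:
send_rows:
  plan:
    - [45,0,0,1,0,0,0]
    - [45,0,0,1,0,0,0]
    - [45,0,0,0,0,0,0]

```text
time_s: 27.6
tool_pos: [0.518, 0.1846, -0.0134]
tool_rot: [180.0, 0.1, 178.3]
force: [-0.7, 1.1, 1.9]
grip_width: 0.0611
```

Call:
send_rows:
  plan:
    - [66,0,0,0,0,0,0]
    - [76,0,0,0,0,0,0]
    - [80,0,0,0,0,0,0]
    - [80,0,0,-10,0,0,0]
    - [80,0,0,-20,0,0,0]
    - [60,0,0,-35,0,0,0]
    - [30,0,0,-35,0,0,0]
    - [0,0,0,-15,0,0,0]
    - [0,20,0,0,0,0,0]
    - [0,30,-1,0,0,0,0]
    - [0,13,-1,0,0,0,0]
    - [0,0,0,0,0,0,0]

```text
time_s: 28.8
tool_pos: [0.4529, 0.1844, 0.1008]
tool_rot: [180.0, -0.0, 178.4]
force: [0.4, 0.1, 0.1]
grip_width: 0.0321
```

```bash
python3 - <<'E'
from h import *
go([.454,.1835,-.007],178.4); print(pose()[0],pose()[2]["grip_width"])
E
```

```text
shift [ -1.2  -0.9 107.8] turn [ 0.    -0.001 -0.   ] rot [ 1.7998e+02 -4.0000e-02  1.7838e+02] t 28.8
[0.45286579 0.18437796 0.10084877] 0.03210068435644428
```

Call:
send_rows:
  plan:
    - [0,0,0,15,0,0,0]
    - [0,0,0,25,0,0,0]
    - [0,0,0,25,0,0,0]
    - [0,0,0,22,0,0,0]
    - [0,0,0,15,0,0,0]
    - [0,0,0,6,0,0,0]
    - [0,0,0,0,0,0,0]
    - [0,0,0,0,0,0,0]

```text
time_s: 29.6
tool_pos: [0.4554, 0.1844, -0.0064]
tool_rot: [180.0, 0.1, 178.3]
force: [0.0, 0.4, -0.3]
grip_width: 0.0005
```

Call:
send_rows:
  plan:
    - [0,-3,0,0,0,0,0]
    - [0,-3,0,0,0,0,0]
    - [0,-3,0,0,0,0,0]
    - [0,-3,0,0,0,0,0]
    - [0,-2,0,0,0,0,0]
    - [0,0,0,0,0,0,0]

```text
time_s: 30.2
tool_pos: [0.4686, 0.1838, -0.007]
tool_rot: [180.0, 0.0, 178.3]
force: [0.2, 0.5, -0.3]
grip_width: 0.0005
```

Call:
send_rows:
  plan:
    - [0,-1.5,0,0,0,0,0]
    - [0,-1.5,0,0,0,0,0]
    - [0,-1.5,0,0,0,0,0]
    - [0,-1.5,0,0,0,0,0]
    - [0,0,0,0,0,0,0]

```text
time_s: 30.7
tool_pos: [0.4745, 0.1836, -0.0071]
tool_rot: [180.0, 0.0, 178.3]
force: [-1.4, 0.3, 0.0]
grip_width: 0.0002
```

Call:
send_rows:
  plan:
    - [0,-1,0,0,0,0,0]
    - [0,-1,0,0,0,0,0]
    - [0,-1,0,0,0,0,0]
    - [0,0,0,0,0,0,0]

```text
time_s: 31.1
tool_pos: [0.4774, 0.1836, -0.0071]
tool_rot: [180.0, 0.0, 178.3]
force: [-1.4, 0.8, 0.2]
grip_width: 0.0004
```

Call:
send_rows:
  plan:
    - [0,-1,0,0,0,0,0]
    - [0,-1,0,0,0,0,0]
    - [0,-1,0,0,0,0,0]
    - [0,0,0,0,0,0,0]

```text
time_s: 31.5
tool_pos: [0.4782, 0.1835, -0.0072]
tool_rot: [-180.0, -0.2, 178.3]
force: [-7.1, -0.1, 5.1]
grip_width: 0.0003
```

Call:
send_rows:
  plan:
    - [0,-0.7,0,0,0,0,0]
    - [0,-0.7,0,0,0,0,0]
    - [0,-0.6,0,0,0,0,0]
    - [0,0,0,0,0,0,0]

```text
time_s: 31.9
tool_pos: [0.4781, 0.1834, -0.0072]
tool_rot: [-179.9, -0.5, 178.3]
force: [-13.1, -1.3, 10.7]
grip_width: 0.0005
```

```bash
python3 - <<'E'
from h import *
im=env.read_camera("wrist"); s=env.read_camera("scene"); c=env.get_calibration("scene"); q=proj(c,[.53,.183,.04]); l,t=int(q[0]-50),int(q[1]-35)
cv2.imwrite("pics/f14.png",np.vstack([cv2.resize(im[150:330,140:420],(560,300))[:280],cv2.resize(s[t:t+60,l:l+105],(560,320),interpolation=cv2.INTER_CUBIC)])[:,:,::-1])
p,r,o=pose(); print(p,o["force"],o["time_s"],l,t)
E
```

```text
[ 0.47807209  0.18343221 -0.00718   ] [-12.04154079  -0.88215499  11.44243306] 32.0 272 185
```

View pics/f14.png

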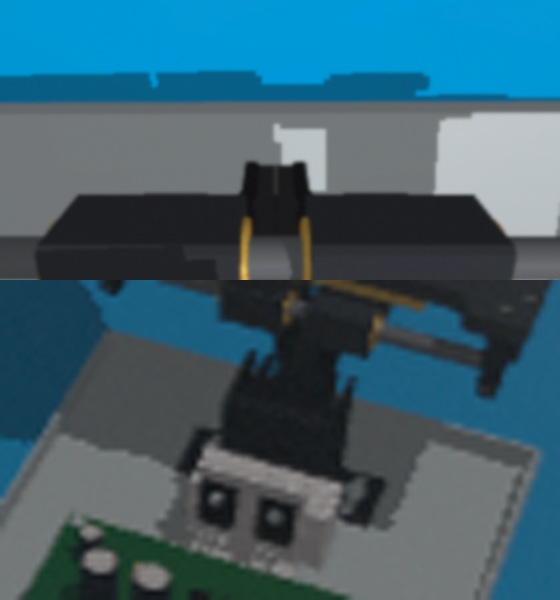

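Call:
send_rows:
  plan:
    - [0,0,0,-1,0,0,0]
    - [0,0,0,-1,0,0,0]
    - [0,-0.5,0,0,0,0,0]
    - [0,0,0,0,0,0,0]
    - [0,0,0,0,0,0,0]

```text
time_s: 32.5
tool_pos: [0.478, 0.1833, -0.0068]
tool_rot: [-179.9, -0.5, 178.4]
force: [-8.7, 1.8, -0.1]
grip_width: 0.0004
```

Call:
send_rows:
  plan:
    - [0,-0.7,0,-0.4,0,0,0]
    - [0,-0.7,0,-0.4,0,0,0]
    - [0,-0.7,0,-0.4,0,0,0]
    - [0,0,0,0,0,0,0]
    - [0,0,0,0,0,0,0]

```text
time_s: 33.0
tool_pos: [0.4778, 0.1832, -0.0067]
tool_rot: [-179.8, -0.7, 178.4]
force: [-12.2, 3.1, -2.6]
grip_width: 0.0006
```

Call:
send_rows:
  plan:
    - [0,-0.7,0,0,0,0,0]
    - [0,-0.7,0,0,0,0,0]
    - [0,0,0,0,0,0,0]
    - [0,0,0,0,0,0,0]
    - [0,0,0,0,0,0,0]

```text
time_s: 33.5
tool_pos: [0.4776, 0.1832, -0.0067]
tool_rot: [-179.8, -0.9, 178.4]
force: [-16.1, 1.5, 1.3]
grip_width: 0.0006
```

```bash
python3 - <<'E'
from h import *
a=cv2.imread("pics/top0.png"); b=env.read_camera("top")[:,:,::-1]
d=(cv2.absdiff(a,b).max(2)>60).astype(np.uint8)
for n,(l,t,r,bt) in dict(driver=(362,115,386,182),cutters=(425,118,455,172),spool=(422,172,456,200),flux=(422,216,448,240),brush=(384,266,410,334),spacerD=(412,260,448,274),organiser=(104,174,164,218),alcohol=(92,235,122,258)).items(): print(n,d[t:bt,l:r].sum(),(bt-t)*(r-l))
for _ in range(3):
    o=env.get_obs(); print(o["time_s"],np.round(o["force"],1),np.round(o["tool_pos"],4)); env.read_camera("top")
E
```

```text
driver 0 1608
cutters 0 1620
spool 0 952
flux 0 624
brush 0 1768
spacerD 0 504
organiser 0 2640
alcohol 0 690
33.55 [-16.8   1.7   1.5] [ 0.4776  0.1832 -0.0067]
33.6 [-15.4   1.2   1.1] [ 0.4776  0.1832 -0.0067]
33.65 [-15.3   1.3   1. ] [ 0.4776  0.1832 -0.0067]
```

```bash
python3 -c "
from cell import env
print(env.sign_off(), env.get_obs()['force'])"
```

```text
the job is handed in; nothing more can be done
the job is handed in; nothing more can be done
```

The gap is filled with three spacer plates. The closed fingers are holding the heatsink against them with about 15–16 N, and the job is handed in at about 34 s of the 72 s allowed.

- **Plates:** The gap measured about 35–36 mm and would be about 15 mm at full heatsink travel, so three plates (24 mm) was the safe number. The fourth plate is still on the mat, well over 90 mm away.
- **Placement:** I viewed the first two plates from above: upright, square and about 2 mm off the bracket's centre. I did not view the third after placing it. It was set down by measured position and touched the floor with 1.9 N. In the last picture the bracket and gripper hid the stack.
- **Bearing:** When pushed, the heatsink slid at about 1.4 N and stopped dead with its face at about x 0.528. That is where the stack should stop it; its feet would stop it about 9 mm further on. I inferred this from the stop position and the rising force, as I could not measure the force on the plates.
- **Hold:** The last readings were 15.3–16.8 N along the push and about 1 N vertically, with the tool still. The upward force first reached about 11 N, so I raised the commanded tool position about 3 mm to relieve it.
- **Bystanders:** The top camera shows no change at any of the seven since the start.
- **TCP disagreement:** The reported TCP is about 37 mm below where the fingertips really are. My first two grasps of one plate closed on air above it because of this. I then corrected for the offset, and every later grasp held.

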